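# Open the slide dryer by its push latch and move the slide rack into the staining dish

## Task

The slides in the bench dryer are dry and go on to staining. Press the dryer's latch button gently, only until the latch lets go, and let the lid spring up on its own without touching it; then lift the rack of slides out by its handle, carry it level and lower it gently into the empty staining dish until it stands fully on the bottom. Leave the lid open and do not disturb the slide box, the bottle or the jar.

Things in the scene. Friction and masses are not known exactly. Their poses are not given: they have to be found in the camera images.
- dryer: White bench-top slide dryer, fixed: own x -150 to +126 mm (own -x is its front), y +-95 mm, 137 mm high with the lid shut. Origin: on the table, z up. A level front ledge (x -150 to -66, top at z = 85) carries the latch button in the middle and a timer knob (24 mm across, 10 mm high) 62 mm to own -y. Never press or push the dryer anywhere with more than 15 N.
- latch (a point): Fixed point on the ledge's surface, on the latch button's axis, 52 mm in front of the shut lid; axes as the dryer. The button is not tracked: a grey flat-topped round head 24 mm across, pressed straight down. It is screwed higher or lower on its stem from unit to unit: its top rests anywhere from 7 to 23 mm above this point, so feel for it. Spring force and travel: see chamber.
- chamber (a point): Centre of the dryer's chamber floor (z = 30 mm above the table); axes as the dryer. The chamber is open-topped under the lid: inside +-84 mm in own x, +-85 mm in own y, rim 60 mm above this point. Latch button: about 3 N at first touch, about 6.5 N as the latch lets go after some 4.5 to 5 mm of travel, hard stop at 5.8 mm where the force shoots up; it springs back when let go.
- lid: White hollow lid with clear window, 190 x 190 x 47 mm, over the chamber. Origin: middle of the hinge line at the dryer's back (dryer x = 124, z = 90 mm); axes as the dryer when shut (within 0.02 rad). Once unlatched a spring swings it up about own y by itself in about 1 s to a stop 1.8 rad from shut, where it stays; its front edge sweeps a 190 mm arc up and back.
- rack: Steel slide rack with ten glass slides, 92 mm long (own x) x 84 mm wide (own y), about 0.3 kg; slides and end plates reach up to 34 mm. Origin: centre of the underside, z up. It stands loose on the chamber floor. A bar handle 92 mm long (own x), 9 mm thick (own y), 10 mm high bridges it from end to end.
- handle (a point): Centre of the rack's handle bar, 82 mm above the rack's underside (the bar spans 77 to 87 mm); axes as rack. 43 mm clear beneath the bar.
- dish: Empty open white rectangular staining dish, loose, 0.35 kg: outside 106 mm (own x) x 98 mm (own y) x 58 mm high, walls 4 mm, floor 4 mm thick; inside 98 x 90 mm, so the rack goes in with 3 mm to spare all round when its x lies along the dish's x (either way round). Origin: centre of the underside, z up.
- slidebox: Closed grey and black slide box, 100 x 86 x 35 mm, loose bystander. Origin: centre of the underside.
- reagent: Small amber bottle with black cap, 48 mm across, 85 mm high, loose bystander. Origin: centre of the underside.
- jar: Glass staining jar, 60 mm foot, 90 mm high, loose bystander. Origin: centre of the underside.
Not all that is in view belongs to the job. What is meant by the dish is not orange, and is the smaller of those in its own colour.

How it is judged:
On the way, in this order (a step that is already met when the one before it is completed fails the run):
1. the latch has let go and the lid stands open, the rack still in the chamber (angle between lid's own z axis and vertical above 1.5 rad and z of rack in the frame of dryer below 0.045 m), for 0.2 s.
2. the rack is lifted clear of the chamber (z of rack in the frame of dryer above 0.095 m), for 0.1 s.
At the end, for the whole second after the job is handed in: The lid stands open (more than 1.5 rad from shut); the rack stands upright (within 0.06 rad) in the dish with its underside within 4 mm of the dish's floor and centred in it within 8 mm; the dish stands level on the table; both are at rest (angle between lid's own z axis and vertical above 1.5 rad and z of rack in the frame of dish between 0.001 and 0.008 m and horizontal distance between rack and dish below 0.008 m and angle between each of rack, dish's own z axis and vertical below 0.06 rad and height (world z) of dish below 0.006 m and linear speed of each of rack, dish below 0.02 m/s); the robot touches nothing.
It fails at once if the dryer is pressed or pushed by the robot with more than 15 N (contact force between any of the fingers, the arm and dryer above 15 N).
It fails at once if the robot touches the lid (contact force between any of the fingers, the arm and lid above 0.5 N).
It fails at once if the rack is tipped by more than 0.5 rad (angle between rack's own z axis and vertical above 0.5 rad).
It fails at once if the rack is dropped into the dish (faster than 0.35 m/s inside it), or jammed or knocked with more than 40 N against the dish or the dryer (contact force between rack and dish above 40 N or contact force between rack and dryer above 40 N or (horizontal distance between rack and dish below 0.03 m and z of rack in the frame of dish below 0.05 m and linear speed of rack above 0.35 m/s)).
It fails at once if a bystander is moved more than 15 mm or tipped (distance of any of slidebox, reagent, jar from where it was at the start of the episode above 0.015 m or angle between any of reagent, jar's own z axis and vertical above 0.3 rad).
It also fails if it takes over 64 s, if anything falls off the work surface, if the arm or the gripper's body presses on something with over 40 N, if the wrist force passes 120 N, or if a joint passes its speed limit or range.

## Robot

A 6-joint arm with a two-finger parallel gripper is mounted at the origin on the work surface. World frame = base frame: x ahead of the robot, y to its left, z up, the work surface at z = 0. Lengths are in m, angles in rad, forces in N, time in s.
With the tool pointing down it reaches from about 0.375 to 0.975 m from the base axis. Payload 3.8 kg.
Tool frame: the origin (TCP) lies at the very end of the fingers, on their centre line; the grasp point (between the pads) lies 19 mm behind it; z points along the fingers, y is the line along which they close (so a half turn about z gives the same grasp; the last joint's range is limited). The gripper opens to 85 mm and grips with 20 to 120 N. Pads are 22 mm wide; open, the fingers measure 114 mm over their backs; the gripper's body (76 mm by 85 mm) begins 54 mm behind the grasp point. The pads swing forward as they close: fully open they stand 13 mm farther back than shut.
Start: joints at [-1.361, 0.264, 1.604, -0, 1.274, -0.037], TCP at [0.165, -0.655, 0.231] pointing down, gripper open.
Joint ranges: [-2.63, 2.63], [-0.94, 2.18], [0.31, 2.57], [-1.31, 4.45], [0, 2.66], [-2.55, 2.55]. Speed limits (rad/s): [2.57, 2.57, 3.14, 3.14, 3.14, 3.14].

## Interface

Orientations are given as a unit quaternion [x, y, z, w].
In Python, from bench import r gives the robot as it stands. The module is installed in compiled form; this text tells all that it offers.
- The arm moves only by the tool step_arm, never from a script. Its argument "moves" is a list of rows, each a list of 2 entries, a list of its own where there are three numbers: the shift along the tool's x, y, z in cm, then the turn, a rotation vector about the tool's x, y, z in rad. In form: [[[x, y, z], [wx, wy, wz]], ...]. A call has 1 to 8 rows; each row shifts and turns the commanded pose from where the row before left it, along the tool's axes as they then stand; what a row does not reach is not made up. A row lasts 1/8 s, in which the tool goes at most 62.5 mm and 10.7 degrees, less where a joint would pass 70% of its speed; a pose out of reach is approached as far as the arm can. A call is refused whole if a number of a shift passes 6.25 or a number of a turn 0.188, either way. A call with a gripper value outside its range is refused whole. "gripper" is the finger opening in cm, from 0 to 8.54, set as the call begins (left out, the last holds). The fingers move at their own pace and stop on an object; "squeeze" is the grip in N (left out, the last holds). Time passes only in rows, so rows that do not move let the fingers close. It gives the time, the measured TCP pose, the force, the opening and the grip force at its end, in the units of the state.
- r.observe(): the state, without advancing time (a new reading comes with each control period).
- r.snapshot(name): name is "side" or "top" or "wrist"; returns a dict with "image" (384x512x3 uint8, red, green, blue), "fx", "fy", "cx", "cy" (pixels), "camera_from_world" (4x4, takes a point from world to camera coordinates). Camera axes: x right, y down, z forward; pixel columns grow to the right and rows downward; lengths in m; the calibration is good to about 2 mm. A picture is of the moment at which its call begins. There is no depth.
- r.sign_off(): hands the job in; it is judged then, once.
The state is a dict: "t": time; "qpos": joint angles; "qd": joint speeds; "effort": joint torques, N m; "eef_pos": TCP position; "orientation": TCP orientation; "contact_force": force on the tool from outside, world axes, zero at the start; "torque": the same for the moment, N m; "gripper_width": finger opening in m; "grasp_force": force on a finger pad.
Only numpy, scipy, OpenCV 4.12 (cv2) and the standard library are available. Lean on these libraries where they do the work, as an engineer would, in place of code of your own. Each camera call takes 0.05 s, during which the arm holds its last target. There are 200 camera calls.

## Working session

There is one attempt and no reset: what is moved stays moved. The work goes in short steps, Python scripts to look and compute and a tool call to move; the robot and the scene stay as the last step left them, time stands still between calls to the robot, and variables do not carry over. Pictures are saved under pics/ and viewed, at most 10 in all, crops included, and the job is handed in when it is done.

Besides the shell and the picture viewer there is one more tool, called after "Request:" as a command line: name --argument value ..., lists and objects as JSON in quotes. step_arm: Moves the arm, as the interface text tells. Its arguments: {"type":"object","properties":{"moves":{"type":"array"},"gripper":{"type":"number"},"squeeze":{"type":"number"}},"required":["moves"]}

```bash
mkdir -p pics; cat > h.py <<'E'
import numpy as np, cv2
from bench import r
def snap(n,f):
    s=r.snapshot(n); cv2.imwrite(f'pics/{f}.png',s['image'][:,:,::-1]); np.save(f'pics/{f}.npy',dict(s),allow_pickle=True); return s
def load(f): return np.load(f'pics/{f}.npy',allow_pickle=True).item()
def ray(s,u,v):
    T=np.array(s['camera_from_world']);R=T[:3,:3];t=T[:3,3]
    d=R.T@np.array([(u-s['cx'])/s['fx'],(v-s['cy'])/s['fy'],1]); return -R.T@t,d
def onz(s,u,v,z):
    o,d=ray(s,u,v); return o+d*(z-o[2])/d[2]
def proj(s,p):
    T=np.array(s['camera_from_world']);c=T[:3,:3]@np.array(p)+T[:3,3]
    return np.array([s['fx']*c[0]/c[2]+s['cx'],s['fy']*c[1]/c[2]+s['cy']])
E
python3 - <<'E'
from h import *
a=snap('top','top0');b=snap('side','side0')
for s in(a,b): print(ray(s,256,192),s['fx'])
o=r.observe();print(o['t'],o['orientation'],o['contact_force'])
E
```

```text
(array([ 0.45723231, -0.17192874,  1.17513835]), array([ 0.11619318,  0.02638287, -0.99309358])) 409.96688909061476
(array([0.04919176, 0.878467  , 0.90771428]), array([ 0.3880394 , -0.72113133, -0.57394857])) 448.9676390409578
0.1 [ 9.92396101e-01  1.23080936e-01 -9.77546207e-05 -1.02594432e-03] [-0.59133799 -0.41511617  0.07483705]
```

View pics/top0.png

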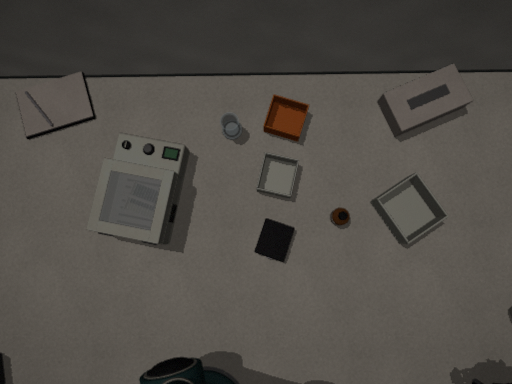

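View pics/side0.png

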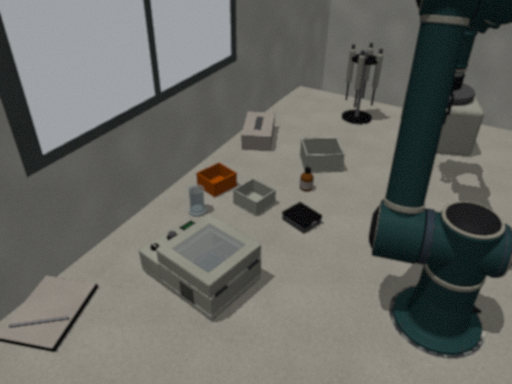

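The top view shows the dryer at (140,190), with its front and button (149,149) facing up in the image. There are three dishes: orange (286,118), small white (278,176) and larger white (410,209). The small white one is the dish meant, because it isn't orange and is the smaller of the two white ones. The jar is at (231,128), the bottle at (341,216) and the slide box at (274,240).

```bash
python3 - <<'E'
from h import *
a=load('top0');b=load('side0')
i=a['image']
c1=cv2.resize(i[120:250,80:210],None,fx=3.9,fy=3.9,interpolation=2)
c2=cv2.resize(i[145:205,250:310],None,fx=4.8,fy=4.8,interpolation=2)
c2=cv2.copyMakeBorder(c2,0,c1.shape[0]-c2.shape[0],0,0,0)
o=cv2.convertScaleAbs(np.hstack([c1,c2]),alpha=1.5);cv2.imwrite('pics/crop0.png',o[:,:,::-1]);print(o.shape)
for n,u,v,z in[('button',149,149,.1),('knob',126,145,.095),('lidFL',105,160,.137),('lidFR',174,170,.137),('lidBR',159,242,.137),('lidBL',88,230,.137),('dish',278,176,.03),('jar',231,128,.09),('bottle',341,216,.085),('box',274,240,.035),('ledgeL',119,134,.085),('ledgeR',188,145,.085)]: print(n,onz(a,u,v,z).round(3))
m=cv2.inRange(cv2.cvtColor(i,cv2.COLOR_RGB2HSV),(0,0,0),(180,60,255))
E
```

```text
(507, 795, 3)
button [0.702 0.145 0.1  ]
knob [0.715 0.209 0.095]
lidFL [0.665 0.248 0.137]
lidFR [0.637 0.067 0.137]
lidBR [0.454 0.101 0.137]
lidBL [0.485 0.283 0.137]
dish [ 0.636 -0.204  0.03 ]
jar [ 0.76  -0.076  0.09 ]
bottle [ 0.519 -0.368  0.085]
box [ 0.457 -0.191  0.035]
ledgeL [0.748 0.233 0.085]
ledgeR [0.715 0.042 0.085]
```

View pics/crop0.png

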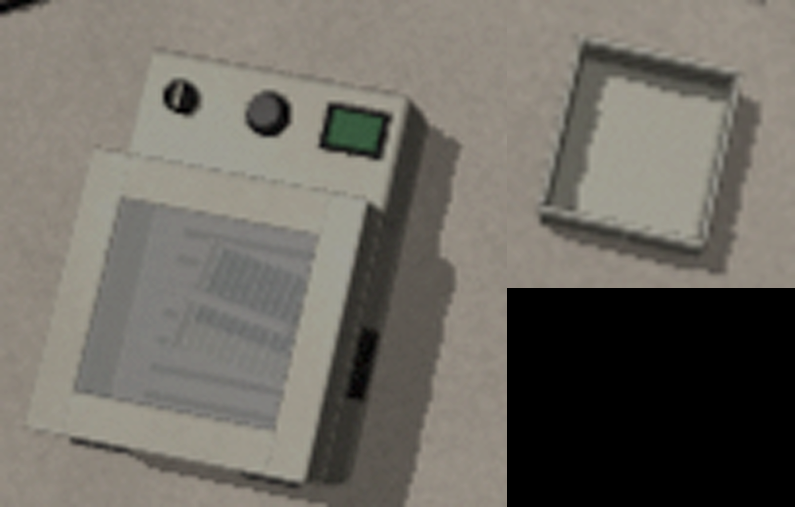

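The crop confirms the small white dish: empty, thin-walled, roughly 106 x 98 mm. The grey round button sits next to the black marked knob. Moving toward the button now.

Request:
step_arm --moves '[[[3.57,-3.23,0],[0,0,0]],[[3.57,-3.23,0],[0,0,0]],[[3.57,-3.23,0],[0,0,0]],[[3.57,-3.23,0],[0,0,0]],[[3.57,-3.23,0],[0,0,0]],[[3.57,-3.23,0],[0,0,0]],[[3.57,-3.23,0],[0,0,0]],[[3.57,-3.23,0],[0,0,0]]]' --gripper 0

```text
t: 1.1
eef_pos: [0.3791, -0.3326, 0.2309]
orientation: [0.992, 0.123, -0.0, -0.0]
contact_force: [0.4, -0.1, -0.0]
gripper_width: -0.0003
grasp_force: 0.0
```

Request:
step_arm --moves '[[[3.57,-3.23,0],[0,0,0]],[[3.57,-3.23,0],[0,0,0]],[[3.57,-3.23,0],[0,0,0]],[[3.57,-3.23,0],[0,0,0]],[[3.57,-3.23,0],[0,0,0]],[[3.57,-3.23,0],[0,0,0]],[[3.57,-3.23,0],[0,0,0]],[[3.57,-3.23,0],[0,0,0]]]'

```text
t: 2.1
eef_pos: [0.5929, -0.0124, 0.2308]
orientation: [0.992, 0.123, -0.0, -0.0]
contact_force: [-0.1, -1.1, -0.5]
gripper_width: 0.0001
grasp_force: 0.0
```

Request:
step_arm --moves '[[[0,0,0],[0,0,0.14]],[[0,0,0],[0,0,0.14]],[[0,0,0],[0,0,0.137]],[[2.0,-4.3,0],[0,0,0]],[[2.0,-4.3,0],[0,0,0]],[[2.0,-4.3,0],[0,0,0]],[[2.0,-4.3,0],[0,0,0]],[[0,0,0],[0,0,0]]]'

```text
t: 3.1
eef_pos: [0.7012, 0.145, 0.2297]
orientation: [0.997, -0.083, -0.001, -0.0]
contact_force: [-0.6, -1.1, -0.1]
gripper_width: 0.0
grasp_force: 0.0
```

```bash
python3 - <<'E'
from h import *
o=r.observe();print(o['qpos'],o['eef_pos'],o['contact_force'])
w=snap('wrist','w1');s=snap('side','s1')
c=cv2.resize(s['image'][150:350,100:360],None,fx=1.5,fy=1.5)
i=np.zeros((384,512+0,3),np.uint8)
out=np.hstack([cv2.resize(w['image'],(400,300)),cv2.resize(s['image'],(400,300))])
cv2.imwrite('pics/w1b.png',cv2.convertScaleAbs(out[:,:,::-1],alpha=1.4))
print(ray(w,256,192))
E
```

```text
[1.68830360e-01 3.42372491e-01 1.50629099e+00 7.52122036e-04
 1.29408708e+00 1.90639611e+00] [0.70118515 0.14503341 0.22972634] [-0.64472247 -1.0998292  -0.12826681]
(array([0.77666727, 0.13353744, 0.37212888]), array([-0.29776961,  0.02625991, -0.95458893]))
```

View pics/w1b.png

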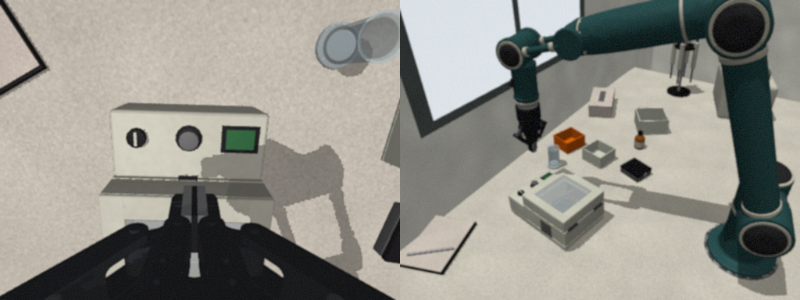

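The arm is well above the lid. The wrist view shows the button at about (242,177), the knob at (174,177) and the closed fingers behind them. Next I'll refine the button position.

```bash
python3 - <<'E'
from h import *
w=load('w1');a=load('top0')
g=cv2.cvtColor(w['image'],cv2.COLOR_RGB2GRAY)
roi=g[150:205,150:290]; m=(roi<np.median(roi)*0.75).astype(np.uint8)
n,l,st,c=cv2.connectedComponentsWithStats(m)
for k in range(1,n):
    if st[k,4]>80: print(st[k],c[k]+[150,150])
def tri(u,v,s,U,V,S):
    o1,d1=ray(s,u,v);o2,d2=ray(S,U,V)
    x=np.linalg.lstsq(np.c_[d1,-d2],o2-o1,rcond=None)[0];return (o1+d1*x[0]).round(4),(o2+d2*x[1]).round(4)
print(tri(242,176.6,w,148.7,149,a))
for z in(.092,.1,.108):print(onz(w,242,176.6,z),onz(w,174,176.6,.09))
for u,v in((145,144),(338,144)):print(onz(w,u,v,.085))
E
```

```text
[ 74  10  36  34 932] [241.39270386 176.59763948]
[109  10  31  45 407] [282.76412776 187.62899263]
[ 11  13  29  27 535] [175.10280374 175.98504673]
(array([0.7043, 0.152 , 0.0851]), array([0.7053, 0.1499, 0.0847]))
[0.70604478 0.15157308 0.092     ] [0.7159625  0.21373936 0.09      ]
[0.70806164 0.15105801 0.1       ] [0.7159625  0.21373936 0.09      ]
[0.71007849 0.15054294 0.108     ] [0.7159625  0.21373936 0.09      ]
[0.74915146 0.23399531 0.085     ]
[0.71998465 0.06043224 0.085     ]
```

Request:
step_arm --moves '[[[0.5,-0.6,0],[0,0,0]],[[0,0,3.6],[0,0,0]],[[0,0,3.6],[0,0,0]],[[0,0,3.0],[0,0,0]],[[0,0,0.6],[0,0,0]],[[0,0,0.2],[0,0,0]],[[0,0,0],[0,0,0]],[[0,0,0],[0,0,0]]]'

```text
t: 4.2
eef_pos: [0.7076, 0.1473, 0.1232]
orientation: [0.996, -0.085, 0.001, -0.0]
contact_force: [0.5, -0.0, 0.6]
gripper_width: -0.0001
grasp_force: 0.0
```

Request:
step_arm --moves '[[[0,0,0.2],[0,0,0]],[[0,0,0.2],[0,0,0]],[[0,0,0.1],[0,0,0]],[[0,0,0],[0,0,0]]]'

```text
t: 4.7
eef_pos: [0.7063, 0.1472, 0.1159]
orientation: [0.996, -0.085, -0.0, 0.0]
contact_force: [-0.0, -0.3, 0.6]
gripper_width: -0.0001
grasp_force: 0.0
```

Request:
step_arm --moves '[[[0,-0.25,0.2],[0,0,0]],[[0,0,0.2],[0,0,0]],[[0,0,0.2],[0,0,0]],[[0,0,0],[0,0,0]]]'

```text
t: 5.2
eef_pos: [0.7066, 0.1496, 0.1099]
orientation: [0.996, -0.085, -0.0, 0.0]
contact_force: [1.5, 0.4, 0.2]
gripper_width: 0.0
grasp_force: 0.0
```

```bash
python3 - <<'E'
from h import *
o=r.observe();print(o['eef_pos'],o['contact_force'])
w=snap('wrist','w2')
cv2.imwrite('pics/w2b.png',cv2.convertScaleAbs(w['image'][130:384,90:420,::-1],alpha=1.6))
E
```

```text
[0.70664895 0.14962486 0.10987801] [1.48745629 0.35645583 0.21458123]
```

View pics/w2b.png

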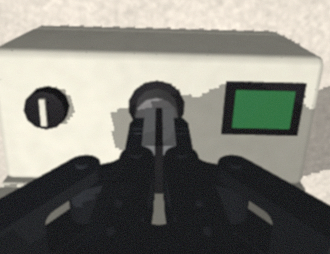

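The closed fingertips sit over the middle of the button at crop (158,100). Feeling downward from here.

Request:
step_arm --moves '[[[0,0,0.1],[0,0,0]],[[0,0,0.1],[0,0,0]],[[0,0,0],[0,0,0]]]'

```text
t: 5.62
eef_pos: [0.7068, 0.1496, 0.1082]
orientation: [0.996, -0.085, -0.0, 0.0]
contact_force: [-0.3, -0.1, 1.1]
gripper_width: 0.0002
grasp_force: 0.0
```

Request:
step_arm --moves '[[[0,0,0.1],[0,0,0]],[[0,0,0.1],[0,0,0]],[[0,0,0],[0,0,0]]]'

```text
t: 6.0
eef_pos: [0.7067, 0.1496, 0.1061]
orientation: [0.996, -0.085, -0.0, 0.0]
contact_force: [-0.2, 0.7, 0.4]
gripper_width: 0.0002
grasp_force: 0.0
```

Request:
step_arm --moves '[[[0,0,0.1],[0,0,0]],[[0,0,0.1],[0,0,0]],[[0,0,0],[0,0,0]]]'

```text
t: 6.38
eef_pos: [0.7068, 0.1496, 0.1041]
orientation: [0.996, -0.085, -0.0, 0.0]
contact_force: [-0.2, -0.4, -0.5]
gripper_width: 0.0001
grasp_force: 0.0
```

Request:
step_arm --moves '[[[0,0,0.1],[0,0,0]],[[0,0,0],[0,0,0]]]'

```text
t: 6.62
eef_pos: [0.7068, 0.1496, 0.1032]
orientation: [0.996, -0.085, -0.0, 0.0]
contact_force: [0.5, 0.3, -0.4]
gripper_width: 0.0
grasp_force: 0.0
```

Request:
step_arm --moves '[[[0,0,0.1],[0,0,0]],[[0,0,0.1],[0,0,0]],[[0,0,0],[0,0,0]]]'

```text
t: 7.0
eef_pos: [0.7068, 0.1496, 0.1011]
orientation: [0.996, -0.085, -0.0, 0.0]
contact_force: [-0.0, -0.4, -0.1]
gripper_width: 0.0002
grasp_force: 0.0
```

Request:
step_arm --moves '[[[0,0,0.1],[0,0,0]],[[0,0,0.1],[0,0,0]],[[0,0,0],[0,0,0]]]'

```text
t: 7.38
eef_pos: [0.7069, 0.1497, 0.0997]
orientation: [0.996, -0.085, 0.0, -0.0]
contact_force: [-0.5, -0.1, 2.8]
gripper_width: -0.0001
grasp_force: 1.0
```

Request:
step_arm --moves '[[[0,0,0.1],[0,0,0]],[[0,0,0.1],[0,0,0]],[[0,0,0],[0,0,0]]]'

```text
t: 7.75
eef_pos: [0.707, 0.1497, 0.0976]
orientation: [0.996, -0.085, 0.0, -0.0]
contact_force: [-2.1, -0.7, 5.5]
gripper_width: 0.0002
grasp_force: 2.5
```

Request:
step_arm --moves '[[[0,0,0.1],[0,0,0]],[[0,0,0],[0,0,0]]]'

```text
t: 8.0
eef_pos: [0.707, 0.1496, 0.0966]
orientation: [0.996, -0.085, 0.0, -0.0]
contact_force: [-2.5, -0.0, 5.4]
gripper_width: 0.0002
grasp_force: 2.6
```

Request:
step_arm --moves '[[[0,0,0.05],[0,0,0]],[[0,0,0],[0,0,0]]]'

```text
t: 8.25
eef_pos: [0.707, 0.1497, 0.0963]
orientation: [0.996, -0.085, 0.0, -0.0]
contact_force: [-1.9, 0.2, 5.5]
gripper_width: 0.0002
grasp_force: 2.8
```

Request:
step_arm --moves '[[[0,0,0.05],[0,0,0]],[[0,0,0],[0,0,0]]]'

```text
t: 8.5
eef_pos: [0.707, 0.1496, 0.0958]
orientation: [0.996, -0.085, 0.0, -0.0]
contact_force: [-1.2, 0.2, 6.0]
gripper_width: 0.0002
grasp_force: 2.9
```

```bash
python3 - <<'E'
from h import *
s=snap('side','s2');p=load('s1')
d=np.abs(s['image'][215:320,200:262].astype(int)-p['image'][215:320,200:262]).mean();print(d,r.observe()['contact_force'])
E
```

```text
12.873476702508961 [-1.52856165  0.08006732  6.23961675]
```

Request:
step_arm --moves '[[[0,0,0],[0,0,0]],[[0,0,0],[0,0,0]]]'

```text
t: 8.8
eef_pos: [0.707, 0.1497, 0.0958]
orientation: [0.996, -0.085, 0.0, -0.0]
contact_force: [-2.2, -0.9, 6.5]
gripper_width: -0.0003
grasp_force: 2.9
```

```bash
python3 - <<'E'
from h import *
s=snap('side','s3')
for q in('s1','s2'):
    p=load(q)
    print(np.abs(s['image'][200:320,140:270].astype(int)-p['image'][200:320,140:270]).mean())
E
```

```text
17.688632478632478
1.741559829059829
```

Request:
step_arm --moves '[[[0,0,0.03],[0,0,0]],[[0,0,0],[0,0,0]],[[0,0,0],[0,0,0]]]'

```text
t: 9.22
eef_pos: [0.707, 0.1496, 0.0956]
orientation: [0.996, -0.085, 0.0, -0.0]
contact_force: [-2.5, 0.1, 6.5]
gripper_width: 0.0001
grasp_force: 3.0
```

```bash
python3 - <<'E'
from h import *
s=snap('side','s4')
p=load('s2')
print(np.abs(s['image'][200:320,140:270].astype(int)-p['image'][200:320,140:270]).mean())
E
```

```text
1.7792735042735042
```

Request:
step_arm --moves '[[[0,0,0.03],[0,0,0]],[[0,0,0],[0,0,0]],[[0,0,0],[0,0,0]]]'

```text
t: 9.65
eef_pos: [0.707, 0.1496, 0.0953]
orientation: [0.996, -0.085, 0.0, -0.0]
contact_force: [-3.1, -0.3, 5.5]
gripper_width: 0.0005
grasp_force: 3.1
```

```bash
python3 - <<'E'
from h import *
s=snap('side','s5')
p=load('s2')
print(np.abs(s['image'][200:320,140:270].astype(int)-p['image'][200:320,140:270]).mean())
E
```

```text
1.8022863247863248
```

Request:
step_arm --moves '[[[0,0,0.04],[0,0,0]],[[0,0,0],[0,0,0]],[[0,0,0],[0,0,0]]]'

```text
t: 10.07
eef_pos: [0.707, 0.1497, 0.095]
orientation: [0.996, -0.085, 0.0, -0.0]
contact_force: [-2.8, -0.6, 6.9]
gripper_width: 0.0005
grasp_force: 3.2
```

```bash
python3 - <<'E'
from h import *
s=snap('side','s6')
p=load('s2')
print(np.abs(s['image'][200:320,140:270].astype(int)-p['image'][200:320,140:270]).mean())
E
```

```text
1.8710042735042736
```

Request:
step_arm --moves '[[[0,0,0.04],[0,0,0]],[[0,0,0],[0,0,0]],[[0,0,0],[0,0,0]]]'

```text
t: 10.5
eef_pos: [0.707, 0.1497, 0.0944]
orientation: [0.996, -0.085, 0.0, -0.0]
contact_force: [-1.6, -0.2, 5.8]
gripper_width: 0.0
grasp_force: 3.1
```

```bash
python3 - <<'E'
from h import *
s=snap('side','s7')
p=load('s2')
print(np.abs(s['image'][200:320,140:270].astype(int)-p['image'][200:320,140:270]).mean())
E
```

```text
14.159230769230769
```

The latch has let go. I'll hold still while the lid swings up, then rise.

Request:
step_arm --moves '[[[0,0,0],[0,0,0]],[[0,0,0],[0,0,0]],[[0,0,0],[0,0,0]],[[0,0,0],[0,0,0]],[[0,0,0],[0,0,0]],[[0,0,0],[0,0,0]],[[0,0,0],[0,0,0]],[[0,0,0],[0,0,0]]]'

```text
t: 11.55
eef_pos: [0.707, 0.1496, 0.0944]
orientation: [0.996, -0.085, 0.0, -0.0]
contact_force: [-1.6, 0.2, 6.2]
gripper_width: -0.0004
grasp_force: 3.1
```

Request:
step_arm --moves '[[[0,0,-0.5],[0,0,0]],[[0,0,-2],[0,0,0]],[[0,0,-4],[0,0,0]],[[0,0,-4],[0,0,0]],[[0,0,-4],[0,0,0]],[[0,0,-2],[0,0,0]],[[0,0,0],[0,0,0]],[[0,0,0],[0,0,0]]]' --gripper 6

```text
t: 12.55
eef_pos: [0.7059, 0.1494, 0.2566]
orientation: [0.996, -0.085, -0.002, 0.0]
contact_force: [0.2, 0.3, -0.6]
gripper_width: 0.0601
grasp_force: 0.0
```

```bash
python3 - <<'E'
from h import *
w=snap('wrist','w3');s=snap('side','s8');a=snap('top','top3')
out=np.hstack([w['image'][:,:,::-1][:, 80:432],cv2.resize(a['image'][110:270,60:220,::-1],(384,384))])
cv2.imwrite('pics/w3b.png',cv2.convertScaleAbs(np.hstack([out]),alpha=1.6)); print(out.shape)
cv2.imwrite('pics/s8b.png',cv2.convertScaleAbs(s['image'][:,:,::-1],alpha=1.4))
E
```

```text
(384, 736, 3)
```

View pics/w3b.png

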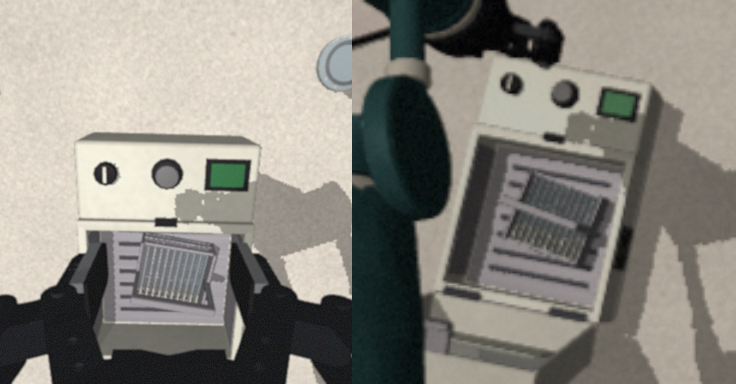

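The lid stands open and the rack is in the chamber, yawed roughly 10° relative to the dryer. In the top crop its handle lies between the slide groups at about (557,217). I'm moving over it for a closer view.

Request:
step_arm --moves '[[[-2.5,0,-0.5],[0,0,0]],[[-4,0,-1],[0,0,0]],[[-3,0,-0.5],[0,0,0]],[[0,0,0],[0,0,0]],[[0,0,0],[0,0,0]]]' --gripper 8

```text
t: 13.32
eef_pos: [0.6134, 0.1656, 0.2781]
orientation: [0.996, -0.085, -0.0, 0.0]
contact_force: [-0.3, -0.1, 0.1]
gripper_width: 0.08
grasp_force: 0.0
```

```bash
python3 - <<'E'
from h import *
w=snap('wrist','w4');a=snap('top','top4')
print(onz(load('top3'),145.4,200.4,.112))
out=np.hstack([w['image'][:,100:412,::-1],cv2.resize(a['image'][150:246,90:210,::-1],(480,384),interpolation=2)])
cv2.imwrite('pics/w4b.png',cv2.convertScaleAbs(out,alpha=1.5)); print(out.shape, r.observe()['eef_pos'])
E
```

```text
[0.56168077 0.14620926 0.112     ]
(384, 792, 3) [0.61378093 0.16544841 0.27800806]
```

View pics/w4b.png

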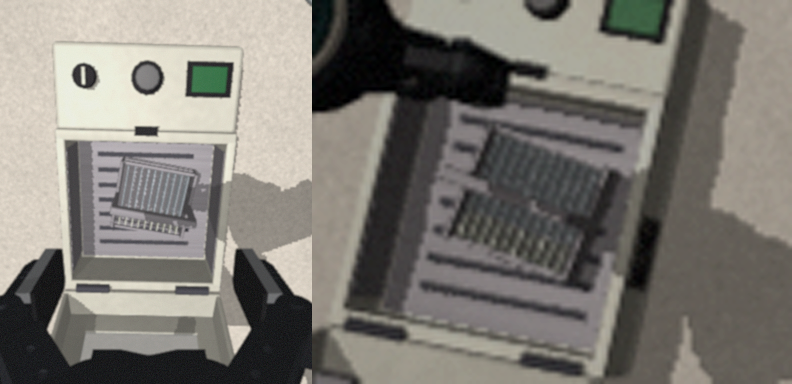

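```bash
python3 - <<'E'
from h import *
w=load('w4')['image'];a=load('top3')['image']
c1=cv2.resize(w[140:250,190:310],None,fx=5,fy=5,interpolation=2)[:550]
c2=cv2.resize(a[165:230,120:165],(400,578),interpolation=2)[:550]  # 8.889x
c2=c2[:, :200*2-200+0] if 0 else c2
out=np.hstack([c1,c2])[:,:,::-1]
out=cv2.convertScaleAbs(out,alpha=1.5);out=out[:,:1000]
out=cv2.resize(out,None,fx=.8,fy=.8,interpolation=cv2.INTER_AREA);print(out.shape)
cv2.imwrite('pics/c5.png',out)
E
```

```text
(440, 800, 3)
```

View pics/c5.png

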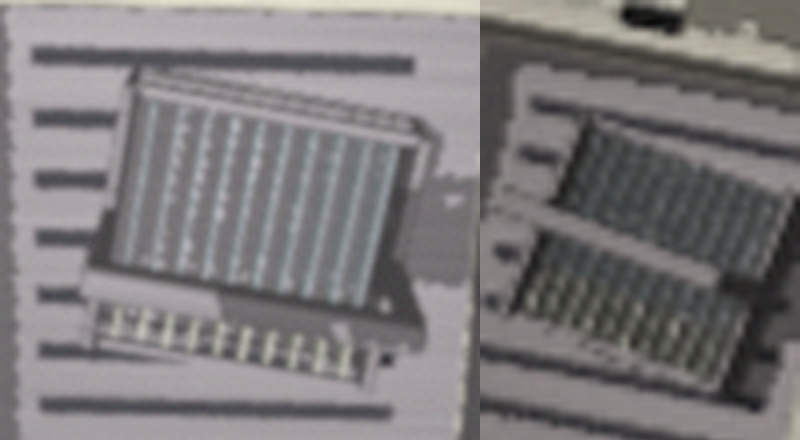

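```bash
python3 - <<'E'
from h import *
w=load('w4');a=load('top3')
for s,p in((w,[(211.25,211.25),(295,223.75)]),(a,[(122.4,192.4),(153.75,204.4)])):
    A,B=[onz(s,*q,.117) for q in p];d=B-A
    print(A.round(4),B.round(4),'mid',(A+B)/2,'len',np.linalg.norm(d),'yaw',np.arctan2(d[1],d[0]))
# dish from top0: corners of rim outer
c=load('top0');P=[(585,40),(738,75),(703,250),(543,213)]
X=np.array([onz(c,250+(x-507)/4.8,145+y/4.8,.058) for x,y in P]);print(X.round(4),X.mean(0))
print([np.linalg.norm(X[i]-X[(i+1)%4]).round(4) for i in range(4)],[np.arctan2(*(X[(i+1)%4]-X[i])[[1,0]]).round(3) for i in range(4)])
E
```

```text
[0.5816 0.2112 0.117 ] [0.5532 0.1279 0.117 ] mid [0.56740201 0.16953176 0.117     ] len 0.0880205309325926 yaw -1.899520484154165
[0.5826 0.206  0.117 ] [0.5506 0.1225 0.117 ] mid [0.5666139 0.1642391 0.117    ] len 0.08941206063197996 yaw -1.9375933262343534
[[ 0.6959 -0.1712  0.058 ]
 [ 0.6744 -0.2592  0.058 ]
 [ 0.5732 -0.2375  0.058 ]
 [ 0.5952 -0.1464  0.058 ]] [ 0.634667   -0.20357114  0.058     ]
[np.float64(0.0906), np.float64(0.1035), np.float64(0.0937), np.float64(0.1037)] [np.float64(-1.81), np.float64(2.93), np.float64(1.334), np.float64(-0.242)]
```

```bash
python3 - <<'E'
from h import *
o=r.observe();q=o['qpos']
D=[((.264,1.604),(.165,-.655,.231)),((.34237,1.50629),(.70119,.14503,.22973)),((q[1],q[2]),o['eef_pos'])]
A=[];b=[]
for (a,c),p in D:
    A+=[[np.sin(a),np.sin(a+c),1,0],[np.cos(a),np.cos(a+c),0,1]];b+=[np.sqrt(np.hypot(p[0],p[1])**2-.025**2),p[2]]
x,res,_,sv=np.linalg.lstsq(np.array(A),np.array(b),rcond=None);print(x,res,sv,q)
E
```

```text
[ 5.11528095e-01  5.66313722e-01 -4.54723420e-04 -9.68340487e-02] [3.84120014e-07] [2.45545679 2.44167728 0.08825369 0.03398933] [ 2.24203628e-01  1.66163650e-01  1.63571467e+00 -1.60774683e-04
  1.34060900e+00  1.96559973e+00]
```

Request:
step_arm --moves '[[[0,0,0],[0,0,-0.174]],[[0,0,0],[0,0,-0.174]],[[0,0,0],[0,0,-0.174]],[[0,0,0],[0,0,-0.174]],[[0,0,0],[0,0,-0.174]],[[0,0,0],[0,0,-0.174]],[[0,0,0],[0,0,-0.174]],[[0,0,0],[0,0,-0.174]]]' --gripper 5

```text
t: 14.42
eef_pos: [0.614, 0.1654, 0.278]
orientation: [0.818, 0.576, -0.0, -0.0]
contact_force: [-0.3, 0.3, -0.0]
gripper_width: 0.0496
grasp_force: 0.0
```

Request:
step_arm --moves '[[[-0.7,-2.2,0],[0,0,0]],[[-0.8,-2.2,0],[0,0,0]],[[0,0,3],[0,0,0]],[[0,0,4],[0,0,0]],[[0,0,3],[0,0,0]],[[0,0,0],[0,0,0]],[[0,0,0],[0,0,0]]]'

```text
t: 15.3
eef_pos: [0.5679, 0.1667, 0.1798]
orientation: [0.819, 0.573, 0.001, 0.0]
contact_force: [0.6, 0.6, 1.2]
gripper_width: 0.0503
grasp_force: 0.0
```

```bash
python3 - <<'E'
from h import *
w=snap('wrist','w6');o=r.observe();print(o['eef_pos'],o['orientation'],o['qpos'])
cv2.imwrite('pics/w6b.png',cv2.convertScaleAbs(w['image'][:,:,::-1],alpha=1.5))
E
```

```text
[0.56830672 0.16687918 0.18056939] [8.19216264e-01 5.73483194e-01 1.23275269e-03 4.67714974e-04] [2.43555493e-01 1.44201447e-01 1.84285198e+00 1.31852666e-05
 1.15190226e+00 5.92842425e-01]
```

View pics/w6b.png

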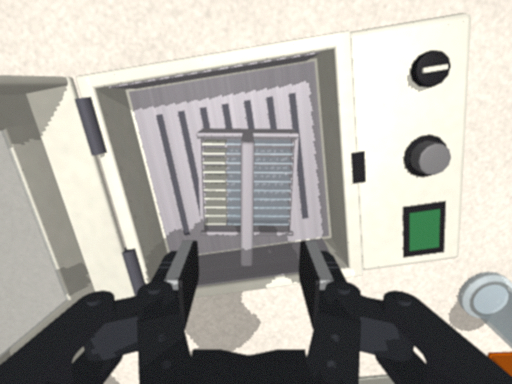

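The wrist view shows the handle as a vertical strip at column 247, rows ~133–265, parallel to the tool's x and between the fingers (columns 192 and 305).

```bash
python3 - <<'E'
from h import *
w=load('w6')
i=cv2.cvtColor(w['image'],cv2.COLOR_RGB2GRAY).astype(int)
for v in(140,150,170,190,210,230,240,255,262,268): print(v,i[v,234:262])
print(i[120:150,247],i[255:275,247])
for p in((247,133),(247,265)):print(onz(w,*p,.117))
E
```

```text
140 [92 93 92 92 93 93 88 78 75 71 70 67 69 69 67 69 69 69 72 74 87 91 92 93
 91 91 91 90]
150 [ 94  99 104 101  95  89  87  98 117 129 134 133 134 133 130 132 129 125
 116  99  87  91 101 102  95  92  96 100]
170 [ 97  95  96  96  96  93  90  99 117 130 133 133 133 131 130 130 128 123
 110  97  92  91  91  90  91  92  91  91]
190 [115 114 116 116 116 112 104 103 117 127 132 132 129 129 130 129 126 119
 108 101 112 117 117 118 119 118 118 117]
210 [ 89  90  90  90  90  88  87 101 117 127 129 130 129 128 127 127 123 117
 103  89  86  89  90  90  90  89  90  90]
230 [ 68  67  61  56  53  54  73  98 120 125 127 127 127 127 127 127 122 115
  98  77  66  68  68  67  66  60  55  54]
240 [ 86  86  86  85  85  84  86 101 117 124 126 127 126 126 124 125 121 111
  96  86  85  84  86  86  86  87  87  86]
255 [59 60 59 59 58 56 64 76 81 85 85 84 85 83 83 84 81 76 67 59 58 57 60 58
 58 58 55 58]
262 [59 59 59 59 57 59 64 75 83 85 85 83 82 82 82 82 80 74 64 60 58 62 58 59
 59 58 57 57]
268 [58 59 58 58 57 57 58 57 57 55 58 58 56 56 56 57 58 58 55 58 60 57 58 57
 58 56 58 58]
[ 82  90  95  97  99 107 117 120 106  83  71  68  69  70  68  68  69  69
  69  68  69  74  94 114 127 131 133 134 133 134] [83 84 83 85 83 84 82 82 83 83 75 64 58 56 58 57 56 58 57 57]
[0.5845542  0.21841789 0.117     ]
[0.55155014 0.12809701 0.117     ]
```

Request:
step_arm --moves '[[[0.2,-0.2,2],[0,0,0]],[[0,0,2.5],[0,0,0]],[[0,0,2.5],[0,0,0]],[[0,0,1.3],[0,0,0]],[[0,0,0.4],[0,0,0]],[[0,0,0],[0,0,0]],[[0,0,0],[0,0,0]]]'

```text
t: 16.23
eef_pos: [0.5665, 0.1695, 0.0931]
orientation: [0.819, 0.574, 0.001, 0.0]
contact_force: [0.5, 0.3, -0.7]
gripper_width: 0.05
grasp_force: 0.0
```

Request:
step_arm --moves '[[[0,0,0],[0,0,0]],[[0,0,0],[0,0,0]],[[0,0,0],[0,0,0]],[[0,0,0],[0,0,0]],[[0,0,0],[0,0,0]],[[0,0,0],[0,0,0]],[[0,0,0],[0,0,0]]]' --gripper 0 --squeeze 60

```text
t: 17.1
eef_pos: [0.5661, 0.1693, 0.0922]
orientation: [0.819, 0.574, 0.0, 0.0]
contact_force: [2.0, -0.5, 1.2]
gripper_width: 0.0077
grasp_force: 60.3
```

Request:
step_arm --moves '[[[0,0,-0.4],[0,0,0]],[[0,0,-1.2],[0,0,0]],[[0,0,-2],[0,0,0]],[[0,0,-2.4],[0,0,0]],[[0,0,-2.4],[0,0,0]],[[0,0,-2.0],[0,0,0]],[[0,0,-1.4],[0,0,0]],[[0,0,-0.4],[0,0,0]]]'

```text
t: 18.1
eef_pos: [0.5661, 0.1694, 0.2153]
orientation: [0.819, 0.574, 0.001, 0.0]
contact_force: [0.3, 0.6, -3.0]
gripper_width: 0.0078
grasp_force: 59.6
```

Request:
step_arm --moves '[[[0,0,0],[0,0,0]],[[0,0,0],[0,0,0]]]'

```text
t: 18.35
eef_pos: [0.5648, 0.1691, 0.2126]
orientation: [0.819, 0.574, -0.001, -0.0]
contact_force: [-0.4, 0.3, -3.3]
gripper_width: 0.0078
grasp_force: 59.7
```

```bash
python3 - <<'E'
from h import *
w=snap('wrist','w7');s=snap('side','s9');o=r.observe();print(o['eef_pos'],o['contact_force'],o['torque'],o['gripper_width'])
cv2.imwrite('pics/w7b.png',cv2.convertScaleAbs(np.hstack([cv2.resize(x['image'],(400,300)) for x in(w,s)])[:,:,::-1],alpha=1.5))
E
```

```text
[0.56494303 0.16907217 0.2126647 ] [-0.6653277   0.1243409  -4.33533362] [-0.02332247 -0.01148026 -0.01108348] 0.0075727138799262204
```

Request:
step_arm --moves '[[[-1.6,1.0,0],[0,0,0]],[[-3.27,1.93,0],[0,0,0]],[[-3.27,1.93,0],[0,0,0]],[[-3.27,1.93,0],[0,0,0]],[[-3.27,1.93,0],[0,0,0]],[[-3.27,1.93,0],[0,0,0]],[[-3.27,1.93,0],[0,0,0]],[[-3.27,1.93,0],[0,0,0]]]'

```text
t: 19.45
eef_pos: [0.6179, -0.1131, 0.2136]
orientation: [0.819, 0.573, -0.0, 0.0]
contact_force: [0.5, -0.4, -3.7]
gripper_width: 0.0077
grasp_force: 59.6
```

Request:
step_arm --moves '[[[-3.27,1.93,0],[0,0,0]],[[-3.27,1.93,0],[0,0,0]],[[-1.6,0.9,0],[0,0,0.06]],[[0,0,0],[0,0,0.16]],[[0,0,0],[0,0,0.16]],[[0,0,0],[0,0,0.16]],[[0,0,0],[0,0,0.16]],[[0,0,0],[0,0,0.16]]]'

```text
t: 20.45
eef_pos: [0.6346, -0.2033, 0.2135]
orientation: [0.984, 0.177, -0.0, -0.0]
contact_force: [0.2, 0.5, -2.7]
gripper_width: 0.0075
grasp_force: 59.6
```

Request:
step_arm --moves '[[[0,0,0],[0,0,0.16]],[[0,0,0],[0,0,0.16]],[[0,0,0],[0,0,0.16]],[[0,0,0],[0,0,0.16]],[[0,0,0],[0,0,0.1]],[[0,0,0],[0,0,0]],[[0,0,0],[0,0,0]],[[0,0,0],[0,0,0]]]'

```text
t: 21.45
eef_pos: [0.635, -0.2033, 0.2138]
orientation: [0.982, -0.188, -0.0, -0.0]
contact_force: [-0.6, 0.5, -4.1]
gripper_width: 0.0078
grasp_force: 59.6
```

```bash
python3 - <<'E'
from h import *
w=snap('wrist','w8');s=snap('side','s10');a=snap('top','top8');o=r.observe();print(o['eef_pos'],o['orientation'],o['qpos'],o['gripper_width'])
R=cv2.resize
out=np.hstack([R(w['image'][84:384,106:406],(400,400)),R(s['image'][130:240,215:325],(400,400),interpolation=2)])
cv2.imwrite('pics/w8b.png',cv2.convertScaleAbs(out[:,:,::-1],alpha=1.5))
E
```

```text
[ 0.63506684 -0.20328673  0.21387124] [ 9.82204896e-01 -1.87812516e-01 -1.91494641e-05  2.05023301e-06] [-3.47141676e-01  2.59285713e-01  1.64210243e+00 -1.06602973e-05
  1.24024169e+00  1.60152722e+00] 0.008024579044158587
```

View pics/w8b.png

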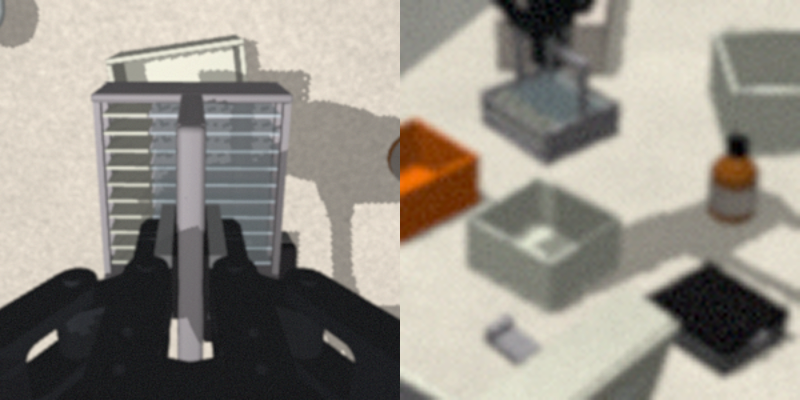

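The wrist view shows the rack held level, with the dish's far rim beyond it at crop (105,57)–(243,38). It's rotated about 0.13 rad relative to the rack because I over-turned by 0.15. I'll work out the correction numerically.

```bash
cat > fit.py <<'E'
from h import *
from scipy.ndimage import map_coordinates as mc
from scipy.optimize import least_squares
def edges(s,c,yaw,L,W,z,span=10,sides=(0,1,2,3),lo=-.75,hi=.75):
    """strongest-gradient offsets (mm, outward) of rectangle sides"""
    g=cv2.GaussianBlur(cv2.cvtColor(s['image'],cv2.COLOR_RGB2GRAY),(0,0),.7).astype(float)
    X=np.array([np.cos(yaw),np.sin(yaw)]);Y=np.array([-X[1],X[0]]);out=[]
    for k in sides:
        n,t,h,l=[(X,Y,L/2,W/2),(Y,X,W/2,L/2),(-X,Y,L/2,W/2),(-Y,X,W/2,L/2)][k]
        offs=np.arange(-span,span+.1,.5)/1000
        M=np.array([[mc(g,np.array(proj(s,[*(np.array(c)+n*(h+o)+t*l*q),z]))[::-1,None],order=1)[0] for o in offs] for q in np.linspace(lo,hi,21)])
        out.append((k,M.mean(0)[::2].round().astype(int)))
    return out
E
python3 - <<'E'
from fit import *
w=load('w8')
A,B=[onz(w,106+x*.75,84+y*.75,.058) for x,y in((105,57),(243,38))];d=B-A
print('far wall',A,B,np.linalg.norm(d),np.arctan2(d[1],d[0])+np.pi/2)
C,D=[onz(w,106+x*.75,84+y*.75,.185) for x,y in((94,97),(291,94))];d=D-C
print('rack end',C,D,(C+D)/2,np.linalg.norm(d),np.arctan2(d[1],d[0])+np.pi/2)
a=load('top0')
for s in(a,load('side0')):
  for k,p in edges(s,(.6347,-.2036),-.235,.106,.098,.058):print(k,p)
E
```

```text
far wall [ 0.70081183 -0.16433948  0.058     ] [ 0.67744646 -0.25829028  0.058     ] 0.09681267132189912 -0.24375286868484913
rack end [ 0.68994765 -0.1813038   0.185     ] [ 0.66118237 -0.25732042  0.185     ] [ 0.67556501 -0.21931211  0.185     ] 0.0812771003254656 -0.3617549714186996
0 [47 43 41 40 41 42 46 53 60 68 76 83 88 91 93 94 95 95 95 96 96]
1 [64 64 63 62 60 59 58 58 62 67 74 80 85 88 90 91 91 92 92 92 93]
2 [98 97 95 93 89 84 77 68 60 53 48 46 46 48 50 53 56 59 62 66 72]
3 [90 87 84 82 81 79 76 71 67 64 62 61 60 60 60 61 62 63 65 68 72]
0 [ 78  81  84  88  91  95  99 103 107 110 113 115 117 118 119 119 119 118
 117 117 115]
1 [101 102 102 103 103 104 105 105 106 106 106 105 105 103 102 100  97  95
  93  91  89]
2 [105 106 106 106 106 105 103 101  99  96  93  90  87  84  81  79  78  77
  76  76  76]
3 [106 110 113 116 119 122 125 127 129 131 132 133 134 135 136 136 137 137
 137 137 138]
```

Request:
step_arm --moves '[[[0,0,0],[0,0,-0.07]],[[0,0,0],[0,0,-0.065]],[[0.4,-0.5,0],[0,0,0]],[[0,0,2],[0,0,0]],[[0,0,2],[0,0,0]],[[0,0,2],[0,0,0]],[[0,0,1],[0,0,0]],[[0,0,0],[0,0,0]]]'

```text
t: 22.6
eef_pos: [0.6391, -0.1991, 0.1419]
orientation: [0.993, -0.121, -0.002, -0.0]
contact_force: [-0.4, 0.5, -4.8]
gripper_width: 0.0082
grasp_force: 59.6
```

Request:
step_arm --moves '[[[0,0,0],[0,0,0]],[[0,0,0],[0,0,0]]]'

```text
t: 22.85
eef_pos: [0.641, -0.1998, 0.1453]
orientation: [0.993, -0.121, 0.001, 0.0]
contact_force: [0.6, 0.5, -3.2]
gripper_width: 0.0077
grasp_force: 59.6
```

```bash
python3 - <<'E'
from fit import *
w=snap('wrist','w9');snap('top','top9');snap('side','s11')
o=r.observe();p=o['eef_pos'];q=o['orientation'];yaw=2*np.arctan2(q[1],q[0]);print(p,yaw)
# coordinates in tool-aligned frame: u along tool x, v along left; planes: dish rim .058, rack plate top
X=np.array([np.cos(yaw),np.sin(yaw)]);Y=np.array([-X[1],X[0]])
g=cv2.cvtColor(w['image'],cv2.COLOR_RGB2GRAY)
zt=p[2]-.0625+.034
def rect(z,us,vs): 
    return np.array([[mc(g.astype(float),proj(w,[*(p[:2]+X*u+Y*v),z])[::-1,None],order=1)[0] for v in vs] for u in us])
print('zt',zt)
print('dish plane far wall: rows u 40..75mm step1; cols v')
vs=np.array([-40,-25,-10,10,25,40])/1000
us=np.arange(36,72,1)/1000
print(np.c_[us*1000,rect(.058,us,vs)].round().astype(int))
E
```

```text
[ 0.64064729 -0.19954035  0.14476674] -0.24321748925987935
zt 0.11626673905609641
dish plane far wall: rows u 40..75mm step1; cols v
[[ 36  50  53  52  51  51  51]
 [ 37  53  53  52  53  51  51]
 [ 38  53  52  52  53  50  52]
 [ 39  52  52  52  51  51  50]
 [ 40  52  52  52  52  51  51]
 [ 41  55  72  70  73  65  54]
 [ 42  68 118 108 124  97  61]
 [ 43  78 150 140 153 107  63]
 [ 44  79 155 155 157 109  65]
 [ 45  79 145 146 138 108  97]
 [ 46  93 132 135 125 125 135]
 [ 47 131 138 145 147 150 154]
 [ 48 149 150 149 149 145 142]
 [ 49 139 137 132 121 107 101]
 [ 50 102  95  88  82  76  72]
 [ 51  75  71  71  72  72  71]
 [ 52  70  73  72  73  72  71]
 [ 53  81  70  70  74  74  87]
 [ 54 113  76  81  90  97 124]
 [ 55 139 114 124 119 129 146]
 [ 56 144 145 149 140 143 148]
 [ 57 144 149 153 144 144 145]
 [ 58 144 148 152 145 143 143]
 [ 59 141 148 149 147 143 142]
 [ 60 143 147 147 151 143 141]
 [ 61 143 146 145 152 145 141]
 [ 62 142 145 145 150 146 139]
 [ 63 143 143 144 147 148 136]
 [ 64 144 142 145 148 150 135]
 [ 65 145 144 143 146 151 137]
 [ 66 144 148 142 146 149 142]
 [ 67 144 150 143 150 146 144]
 [ 68 143 148 145 151 145 144]
 [ 69 145 147 147 148 145 146]
 [ 70 148 147 149 144 145 145]
 [ 71 149 145 150 142 146 146]]
```

```bash
python3 - <<'E'
from fit import *
w=load('w9');o=r.observe();p=o['eef_pos'];q=o['orientation'];yaw=2*np.arctan2(q[1],q[0]);print(p,yaw)
X=np.array([np.cos(yaw),np.sin(yaw)]);Y=np.array([-X[1],X[0]])
g=cv2.cvtColor(w['image'],cv2.COLOR_RGB2GRAY).astype(float)
def rect(z,us,vs): 
    return np.array([[mc(g,proj(w,[*(p[:2]+X*u/1000+Y*v/1000),z])[::-1,None],order=1)[0] for v in vs] for u in us]).round().astype(int)
zt=p[2]-.0625+.034
vs=np.arange(40,62)
print('v',vs)
for sg in(-1,1): print('dish side',sg);print(np.c_[[46,47,48,49,52],rect(.058,[46,47,48,49,52],sg*vs)])
vs=np.arange(34,50)
print(vs)
for sg in(-1,1): print('rack side',sg);print(np.c_[[25,30,35,40,43],rect(zt,[25,30,35,40,43],sg*vs)])
us=np.arange(36,56);print(np.c_[us,rect(zt,us,[-38,-20,20,38])].T)
E
```

```text
[ 0.64064729 -0.19954035  0.14476674] -0.24321748925987935
v [40 41 42 43 44 45 46 47 48 49 50 51 52 53 54 55 56 57 58 59 60 61]
dish side -1
[[ 46  93  95  96  92  93 109 115 107  96  98 100 115 140 151 150 149 148
  146 143 144 144 143]
 [ 47 131 131 131 129 129 128 127 120 102  99 102 119 139 148 150 149 148
  147 146 148 149 147]
 [ 48 149 149 149 149 149 148 148 139 115 101 102 108 122 140 145 147 148
  148 150 151 151 150]
 [ 49 139 141 143 142 142 142 141 132 111 101 103 119 134 142 145 146 148
  150 152 153 151 148]
 [ 52  70  72  84  97 106 124 139 140 145 148 147 145 143 142 145 145 148
  150 149 149 145 144]]
dish side 1
[[ 46 135 135 135 135 136 136 136 137 137 137 141 143 144 146 147 146 146
  145 142 139 138 139]
 [ 47 154 152 153 153 151 151 152 151 148 139 139 141 143 145 146 145 144
  143 142 139 138 139]
 [ 48 142 141 140 140 139 138 138 138 138 134 137 140 141 143 145 145 145
  143 141 141 141 140]
 [ 49 101 100 100  98  97  96  97 107 123 131 137 138 139 141 143 144 144
  143 143 142 141 141]
 [ 52  71  75  91 113 132 138 144 147 146 147 148 149 148 144 142 140 13
[... 538 characters left out ...]
 68  71  94  85  97 116 116 131 137 136 136 139 139 140 142]
 [ 35 103 100 119 126  98  91 117 118 129 140 142 143 144 145 143 139]
 [ 40  70  74 106 118  89 100 119 120 137 147 147 146 144 145 147 142]
 [ 43 111 112 112 111 112 111 112 110 115 141 145 146 144 143 141 140]]
[[ 36  37  38  39  40  41  42  43  44  45  46  47  48  49  50  51  52  53
   54  55]
 [ 95  96  98  98 100  87  93 108 101  68  54  79  99  97  98  98 104 110
  127 111]
 [113  79  72  73  72  70  94 110 104  70  52  51  50  51  74 119 151 150
  135 149]
 [138  94  68  69  69  71  93 112 111  77  52  52  52  50  69 103 103 109
  139 149]
 [104  87  86  88  89  90  97 112 112  78  51  62 111 141 146 142 140 140
  142 139]]
```

Request:
step_arm --moves '[[[-0.2,0,0],[0,0,-0.013]],[[0,0,0.8],[0,0,0]],[[0,0,0.8],[0,0,0]],[[0,0,0.3],[0,0,0]],[[0,0,0],[0,0,0]],[[0,0,0],[0,0,0]]]'

```text
t: 23.75
eef_pos: [0.6384, -0.199, 0.125]
orientation: [0.993, -0.115, 0.0, 0.0]
contact_force: [-0.1, -0.2, -3.3]
gripper_width: 0.0077
grasp_force: 59.6
```

```bash
cat > chk.py <<'E'
from fit import *
import sys
w=snap('wrist',sys.argv[1]);o=r.observe();p=o['eef_pos'];q=o['orientation'];yaw=2*np.arctan2(q[1],q[0]);print(p,yaw,o['contact_force'])
X=np.array([np.cos(yaw),np.sin(yaw)]);Y=np.array([-X[1],X[0]])
g=cv2.cvtColor(w['image'],cv2.COLOR_RGB2GRAY).astype(float)
def rect(z,us,vs): 
    return np.array([[mc(g,proj(w,[*(p[:2]+X*u/1000+Y*v/1000),z])[::-1,None],order=1)[0] for v in vs] for u in us]).round().astype(int)
zt=p[2]-.0625+.034
us=np.arange(40,60);print('rim far');print(np.c_[us,rect(.058,us,[-40,-25,25,40])].T)
print('rack end');print(np.c_[us,rect(zt,us,[-38,-20,20,38])].T)
vs=np.arange(38,54);print(vs)
for sg in(-1,1): print('dish side',sg);print(rect(.058,[46,47,48,49,50,51],sg*vs))
for sg in(-1,1): print('rack side',sg);print(rect(zt,[30,35,40,43],sg*vs))
E
python3 chk.py w10
```

```text
[ 0.63851774 -0.19903964  0.12520333] -0.2302223213287408 [-0.80916968 -0.31307074 -3.57079813]
rim far
[[ 40  41  42  43  44  45  46  47  48  49  50  51  52  53  54  55  56  57
   58  59]
 [ 52  52  51  51  68  79  78  76 109 143 148 131  86  71  71  94 133 144
  144 145]
 [ 52  52  51  59 115 152 153 140 124 143 150 132  87  71  72  71  78 121
  148 147]
 [ 51  52  50  53  84 104 103 104 119 142 151 133  90  72  72  71  82 123
  145 146]
 [ 51  52  51  52  58  64  62  65 108 142 152 132  89  72  71  83 124 147
  148 147]]
rack end
[[ 40  41  42  43  44  45  46  47  48  49  50  51  52  53  54  55  56  57
   58  59]
 [102  91 102 109  91  57  66 102 143 151 151 151 139 110 141 147 113 128
  144 145]
 [ 71  79 103 111  93  60  51  53  51  58 124 153 148 121 144 151 108  73
   71  70]
 [ 68  78 102 117  99  62  51  53  51  54  87 105 104 114 142 152 111  74
   71  72]
 [ 86  91 103 117  99  63  51  83 136 144 142 141 132 116 142 150 111 119
  143 147]]
[38 39 40 41 42 43 44 45 46 47 48 49 50 51 52 53]
dish side -1
[[ 76  78  78  78  78  79  81 111 145 147 126  97  96 117 142 146]
 [ 68
[... 608 characters left out ...]
7]
 [152 151 152 152 152 152 152 152 151 150 142 139 142 144 145 146]
 [133 132 132 132 132 131 131 131 131 131 128 133 139 141 144 146]]
rack side -1
[[105 111 108 100  97  98 125 141 145 147 146 145 144 143 142 144]
 [105 111 107  98  95  94 118 139 141 144 145 143 142 144 146 148]
 [102 109 106  99  96  96 114 145 147 143 142 148 150 150 145 139]
 [109 109 100  94  98  97 108 131 141 144 147 146 144 145 148 148]]
rack side 1
[[ 88  98 115 117 133 143 143 140 137 136 138 141 144 141 140 142]
 [103  93 118 118 132 141 140 139 140 140 141 143 143 141 141 141]
 [ 86  97 115 118 130 139 143 146 145 144 143 143 144 146 143 139]
 [117 117 117 116 115 138 145 146 145 146 146 144 141 140 140 141]]
```

Rack and dish are aligned within about 0.5 mm, with yaw matched. Lowering in.

Request:
step_arm --moves '[[[0,0,0.6],[0,0,0]],[[0,0,0.6],[0,0,0]],[[0,0,0.6],[0,0,0]],[[0,0,0],[0,0,0]]]'

```text
t: 24.3
eef_pos: [0.6374, -0.1986, 0.1057]
orientation: [0.993, -0.115, -0.001, -0.0]
contact_force: [0.2, 0.4, -2.9]
gripper_width: 0.0082
grasp_force: 59.6
```

Request:
step_arm --moves '[[[0,0,0.7],[0,0,0]],[[0,0,0.7],[0,0,0]],[[0,0,0.7],[0,0,0]],[[0,0,0.7],[0,0,0]],[[0,0,0.4],[0,0,0]],[[0,0,0],[0,0,0]]]'

```text
t: 25.05
eef_pos: [0.6379, -0.1988, 0.0743]
orientation: [0.993, -0.115, -0.0, -0.0]
contact_force: [-0.9, 0.3, -4.0]
gripper_width: 0.0079
grasp_force: 59.6
```

Request:
step_arm --moves '[[[0,0,0.3],[0,0,0]],[[0,0,0.2],[0,0,0]],[[0,0,0.1],[0,0,0]],[[0,0,0],[0,0,0]]]'

```text
t: 25.55
eef_pos: [0.6382, -0.1989, 0.0688]
orientation: [0.993, -0.115, -0.0, -0.0]
contact_force: [-0.6, 0.2, -3.7]
gripper_width: 0.008
grasp_force: 59.6
```

Request:
step_arm --moves '[[[0,0,0.1],[0,0,0]],[[0,0,0.05],[0,0,0]],[[0,0,0],[0,0,0]]]'

```text
t: 25.92
eef_pos: [0.6382, -0.1989, 0.0673]
orientation: [0.993, -0.115, -0.0, -0.0]
contact_force: [0.0, 1.5, -3.2]
gripper_width: 0.0075
grasp_force: 59.6
```

Request:
step_arm --moves '[[[0,0,0.05],[0,0,0]],[[0,0,0.05],[0,0,0]],[[0,0,0],[0,0,0]]]'

```text
t: 26.3
eef_pos: [0.6382, -0.1989, 0.0663]
orientation: [0.993, -0.115, -0.0, -0.0]
contact_force: [-0.5, 0.9, -4.8]
gripper_width: 0.0078
grasp_force: 59.7
```

Request:
step_arm --moves '[[[0,0,0.05],[0,0,0]],[[0,0,0],[0,0,0]]]'

```text
t: 26.55
eef_pos: [0.6382, -0.1991, 0.0662]
orientation: [0.993, -0.115, 0.0, 0.0]
contact_force: [-1.8, -0.6, -0.4]
gripper_width: 0.0077
grasp_force: 59.9
```

Request:
step_arm --moves '[[[0,0,0.05],[0,0,0]],[[0,0,0],[0,0,0]]]'

```text
t: 26.8
eef_pos: [0.6382, -0.1993, 0.0661]
orientation: [0.993, -0.115, 0.0, 0.0]
contact_force: [-3.8, -1.2, 2.2]
gripper_width: 0.0075
grasp_force: 60.5
```

Request:
step_arm --moves '[[[0,0,0],[0,0,0]],[[0,0,0],[0,0,0]],[[0,0,0],[0,0,0]],[[0,0,0],[0,0,0]]]' --gripper 3.5

```text
t: 27.3
eef_pos: [0.6384, -0.1988, 0.0653]
orientation: [0.993, -0.115, 0.0, -0.0]
contact_force: [0.0, -0.6, -0.1]
gripper_width: 0.0348
grasp_force: 0.0
```

Request:
step_arm --moves '[[[0,0,-0.5],[0,0,0]],[[0,0,-1.5],[0,0,0]],[[0,0,-3],[0,0,0]],[[0,0,-4],[0,0,0]],[[0,0,-4],[0,0,0]],[[0,0,-3],[0,0,0]],[[0,0,0],[0,0,0]],[[0,0,0],[0,0,0]]]'

```text
t: 28.3
eef_pos: [0.6379, -0.1988, 0.2253]
orientation: [0.993, -0.115, -0.0, -0.0]
contact_force: [0.1, -0.5, -0.2]
gripper_width: 0.0349
grasp_force: 0.0
```

```bash
python3 - <<'E'
from h import *
w=snap('wrist','w12');s=snap('side','s12');a=snap('top','top12');b=load('s9')
# lid region unchanged since lid opened?
for q in('s9','s11'): print('side dryer diff',np.abs(s['image'][200:330,140:262].astype(int)-load(q)['image'][200:330,140:262]).mean())
t0=load('top0')['image'].astype(int);t=a['image'].astype(int)
for n,(u,v,h) in dict(jar=(231,126,16),bottle=(341,216,12),box=(274,240,22)).items():
    print(n,np.abs(t[v-h:v+h,u-h:u+h]-t0[v-h:v+h,u-h:u+h]).mean())
# rack handle ends in wrist image
o=r.observe();print(o['eef_pos'],o['gripper_width'],o['contact_force'])
p=o['eef_pos'];q=o['orientation'];yaw=2*np.arctan2(q[1],q[0]);X=np.array([np.cos(yaw),np.sin(yaw)])
from scipy.ndimage import map_coordinates as mc
g=cv2.cvtColor(w['image'],cv2.COLOR_RGB2GRAY).astype(float);Y=np.array([-X[1],X[0]])
R=lambda z,us,vs:np.array([[mc(g,proj(w,[*(p[:2]+X*u/1000+Y*v/1000),z])[::-1,None],order=1)[0] for u in us] for v in vs]).round().astype(int)
us=np.arange(36,60);print(us);print(R(.058,us,[-36,-20,20,36]));print(R(.038,us,[-36,-20,20,36]))
vs=np.arange(-12,13);print(R(.091,[10,40],vs).T)
E
```

```text
side dryer diff 8.202395964691046
side dryer diff 3.6295712484237073
jar 25.847981770833332
bottle 11.514467592592593
box 28.441804407713498
[ 0.63716312 -0.19855827  0.22340222] 0.03524029890813659 [-0.56061054 -0.44723395 -0.61079356]
[36 37 38 39 40 41 42 43 44 45 46 47 48 49 50 51 52 53 54 55 56 57 58 59]
[[105 106 106 106 107 109 109 103  96  98 103  87  70  90 125 145 137 102
   73  71  83 114 139 147]
 [ 79  84  98 105  89  77  77  80  84  94 105  98  77  85 123 147 140 107
   77  70  86 117 138 144]
 [114 124 131 128  98  81  96 112 107 102 107  99  76  84 121 145 139 107
   76  70  85 113 136 142]
 [ 74  75  85  88  80  74  73  75  79  91 104  93  71  81 121 145 140 107
   77  72  90 120 140 145]]
[[107 105 100  99  97  90  87  95 105  98  78  80 112 140 142 118  87  71
   76  98 127 145 148 147]
 [103  98  82  74  75  79  84  97 107  99  79  80 112 141 144 122  92  73
   75  96 124 140 145 145]
 [121 108  85  79  92 102  99 101 108 100  78  79 111 140 144 123  92  73
   75  95 122 138 144 146]
 [122 113  85  72  72  76  83  97 109 102  79  79 110 139 143 122  91  73
   77 100 127 142 146 147]]
[[116 117 117 117 116 117 116 110  92  90 102 110 113 115 115 112 104 103
  112 118 117 117 117 118 118]
 [106 106 106 106 106 106 107 105  92  90 104 112 115 117 119 114 103  98
  106 109 109 109 109 112 110]]
```

```bash
python3 -c "
from bench import r
print(r.sign_off())"
```

```text
the job is handed in; nothing more can be done
None
```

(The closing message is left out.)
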